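Refit the cleaned bolt and lock the coffee-grounds hatch

ROBOT

A 7-joint arm with a two-finger parallel gripper is mounted at the origin on the work surface. World frame = base frame: x ahead of the robot, y to its left, z up, the work surface at z = 0. Lengths are in m, angles in rad, forces in N, time in s.
With the tool pointing down it reaches from about 0.4 to 0.9 m from the base axis. Payload 5.5 kg.
Tool frame: the origin (TCP) lies on the centre line of the jaws, within the pads' length; the fingertips stand arm.nose_length ahead of it and the grasp point (between the pads) lies 11 mm behind it (arm.nose_length is the distance from the TCP to the fingertips, in m); z points along the fingers, x is the direction in which the jaws open and shut, and the axes are right-handed (so a half turn about z gives the same grasp; the last joint's range is limited). The gripper opens to 85 mm and grips with 20 to 120 N. Pads are 22 mm wide; open, the fingers measure 114 mm over their backs; the gripper's body (76 mm by 85 mm) begins 54 mm behind the grasp point. The pads swing forward as they close: fully open they stand 13 mm farther back than shut.
Start: joints at [-0.873, 0.501, -0.427, 1.55, 0.221, 1.138, -0.21], TCP at [0.274, 0.59, 0.239] pointing down, gripper open.
Joint ranges: [-2.88, 2.88], [-0.31, 2.03], [-1.54, 1.56], [0.2, 2.42], [-1.41, 4.55], [0.19, 2.02], [-2.57, 2.57]. Speed limits (rad/s): [2.57, 2.57, 3.14, 3.14, 3.14, 3.14, 3.14].

INTERFACE

Orientations are given as a 3x3 rotation matrix whose columns are the frame's x, y, z axes.
In Python, from station import arm gives the robot as it stands.
- The arm moves only by the tool jog_arm, never from a script. Its argument "plan" is a list that holds one entry, the list of rows, each a list of 5 numbers: the finger opening in m, from 0 to 0.0854, then the shift along the tool's x, y, z in m, then the turn about the tool's z in degrees. In form: [[[hand, x, y, z, turn], ...]]. A call has exactly 5 rows; each row is the pose to reach, as a shift and turn from the pose commanded when the call began, along the tool's axes at that moment; what a row does not reach only later rows make up. A row lasts 1/8 s, in which the tool goes at most 62.5 mm and 10.7 degrees, less where a joint would pass 70% of its speed; a pose out of reach is approached as far as the arm can. A call with a gripper value outside its range is refused whole. The fingers move at their own pace and stop on an object; "squeeze" is the grip in N (left out, the last holds). Time passes only in rows, so rows that repeat a pose let the fingers close, or fill a call up. It gives the time, the measured TCP pose, the force and the opening at its end, in the units of the state.
- arm.observe(): the state, without advancing time (a new reading comes with each control period).
- arm.camera(name): name is "side" or "top"; returns a dict with "img" (400x640x3 uint8, red, green, blue), "range_z" (400x640 float32, m along the optical axis (not along the pixel's ray), 0 where there is no reading), "fx", "fy", "cx", "cy" (pixels), "world_from_camera" (4x4, takes a point from camera to world coordinates). Camera axes: x right, y up, looking along -z (the intrinsics and any distortion apply to the point x, -y, -z); pixel columns grow to the right and rows downward; lengths in m; the calibration is good to about 2 mm. A picture is of the moment at which its call begins.
- arm.close_job(): hands the job in, once; it reports no verdict.
The state is a dict: "time": time; "joint_positions": joint angles; "qvel": joint speeds; "tau": joint torques, N m; "eef_pos": TCP position; "tcp_rot": TCP orientation; "force": force on the tool from outside, world axes, zero at the start; "torque": the same for the moment, N m; "opening": finger opening in m.
Only numpy, scipy, OpenCV 4.12 (cv2) and the standard library are available. Lean on these libraries where they do the work, as an engineer would, in place of code of your own. Each camera call takes 0.05 s, during which the arm holds its last target.

TASK

The barrel bolt of the coffee-grounds hatch has been taken out for cleaning and lies on the counter. Lay its rod in the open saddles of the hatch lock, with the handle lying on its black rest, and let go of it; then take it by the handle, swing the handle upright, slide the bolt across into the keeper until it stops, and turn the handle down into the notch between the red cheeks. Leave the cups and the tamper where they stand.

Things in the scene. Friction and masses are not known exactly. Their poses are not given: they have to be found in the camera images.
- bolt: Loose steel barrel bolt, 0.24 kg, at first flat on the counter, z up, axis 7 mm high: a round rod 14 mm thick with rounded ends and one straight side handle. Origin on the rod's axis where the handle leaves it. +y along the rod to its tip, 140 mm away; the tail ends 15 mm behind. Handle to -x: round arm 10 mm thick, then a black grip 14 mm thick, 35 to 63 mm out. Balances 50 mm ahead of the origin.
- knob (a point): Middle of the bolt's black handle grip, 49 mm from the rod's axis along the bolt's -x. Held in a light pinch (about 4 N) the round grip can pivot between the fingers as the handle swings; a hard pinch without following the swing would lift the rod out of its saddles.
- bolt_base: The hatch lock, fixed on the counter. Origin on the counter under the bolt's axis, z up; -x is the side of handle rest and notch, the bolt travels along +y. The rod's axis, laid or sliding, is at x = 0, 44 mm above the counter. Places below are along its y. It turns and slides with dry friction, a few newtons; only sleeve and keeper hold it down; an upright handle let go may fall over.
- handle_rest (a point): Middle of the top of the black handle rest, 39 mm high, at x -20 mm, y 0 (block 11 x 18 mm). The bolt is laid with its origin at the lock's y = 0, handle level on this rest and pointing to the lock's -x; its tip then is at y 140 mm, short of the sleeve.
- rear_saddle (a point): On the bolt's axis in the rear saddle (y 15 to 25 mm), open on top: channel 19 mm wide, walls to 12 mm above the axis, flared lips to 21 mm above it and 20 mm either side. Its walls stop the handle from moving forward unless upright. Ahead of it, y 25 to 76 mm at least, is a free gap for fingers at the rod, its floor at most 9 mm high.
- front_saddle (a point): On the axis at y 105.5 mm. The strike (front saddle, sleeve, keeper in one) is set anywhere within 8 mm either way along y, NOT measured: feel for it. At middle setting: front saddle y 84 to 131 mm, channel and lips as at the rear; -x wall = two red cheeks (84-98, 113-131) with the notch between, 15 mm wide, floor 39 mm high; +x wall whole: the handle turns down only to -x, 90 degrees, to level.
- keeper_end (a point): On the axis at y 246 mm: closed end of the keeper at the strike's middle setting (it shifts with the strike). The closed sleeve before it has its mouth at y 152 mm, 20 mm wide. When the bolt's tip meets this end, the upright handle (then at y 106 mm) stands over the notch, within 2 mm of its middle. Sleeve and keeper tops are 60 mm high.
- tamper: Bystander: steel coffee tamper, 58 mm wide, 88 mm tall, standing upright; origin at the centre of its underside.
- espresso_cup: Bystander: white handled cup, 64 mm across, 58 mm tall; origin at the centre of its underside.
- shot_glass: Bystander: clear glass, 58 mm across, 75 mm tall; origin at the centre of its underside.
Things that resemble listed ones, but are neither listed nor needed, are in the scene too. Of the things like the bolt, leave any that is pink; of the rest the larger one is meant.

How it is judged:
By the outcome, as a careful person would: the job done as asked, in the order asked, and still so for the second after the job is handed in, with the robot touching nothing.
It also fails if it takes over 64 s, if anything falls off the work surface, if the arm or the gripper's body presses on something with over 40 N, if the wrist force passes 120 N, or if a joint passes its speed limit or range.

## Working session

There is one attempt and no reset: what is moved stays moved. The work goes in short steps, Python scripts to look and compute and a tool call to move; the robot and the scene stay as the last step left them, time stands still between calls to the robot, and variables do not carry over. Pictures are saved under pics/ and viewed, and the job is handed in when it is done.

Besides the shell and the picture viewer there is one more tool, called after "Emit:" in YAML: its name, and indented under it one key for each argument. jog_arm: Moves the arm, as the interface text tells. Its arguments: {"type":"object","properties":{"plan":{"type":"array","items":{"type":"array","items":{"type":"array","items":{"type":"number"}}}},"squeeze":{"type":"number"}},"required":["plan"]}

```bash
ls; mkdir -p pics
python3 - <<'E'
from station import arm
import cv2, numpy as np
s=arm.observe(); print({k:np.round(v,3).tolist() for k,v in s.items()}, arm.nose_length)
for n in ["side","top"]:
    c=arm.camera(n); cv2.imwrite(f"pics/{n}0.png",c["img"][:,:,::-1]); np.savez(f"{n}0.npz",**c)
    print({k:np.round(v,3).tolist() for k,v in c.items() if k not in("img","range_z")})
E
```

```text
pics
{'time': 0.0, 'joint_positions': [-0.873, 0.502, -0.427, 1.551, 0.221, 1.138, -0.21], 'qvel': [-0.001, 0.001, -0.003, -0.001, -0.0, -0.003, -0.0], 'tau': [0.001, -56.953, -5.816, -28.092, 0.011, 0.012, -0.0], 'eef_pos': [0.274, 0.589, 0.238], 'tcp_rot': [[0.421, 0.907, -0.001], [0.907, -0.421, -0.002], [-0.002, -0.0, -1.0]], 'force': [-0.24, 0.227, 0.024], 'torque': [-0.011, -0.017, 0.036], 'opening': 0.085} 0.008
{'fx': 397.413, 'fy': 397.413, 'cx': 317.613, 'cy': 192.374, 'world_from_camera': [[0.993, 0.08, -0.087, 0.467], [-0.118, 0.727, -0.677, -0.73], [0.01, 0.682, 0.731, 0.781], [0.0, 0.0, 0.0, 1.0]]}
{'fx': 396.275, 'fy': 396.275, 'cx': 315.228, 'cy': 203.268, 'world_from_camera': [[-0.005, 0.976, -0.218, 0.382], [-1.0, -0.005, 0.003, -0.057], [0.002, 0.218, 0.976, 0.912], [0.0, 0.0, 0.0, 1.0]]}
```

View pics/side0.png

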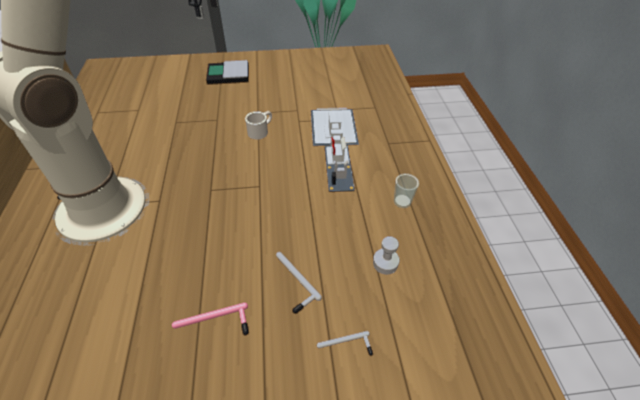

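View pics/top0.png

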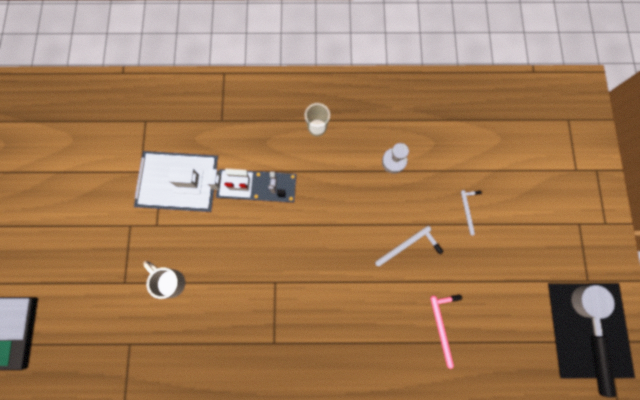

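Candidates for the bolt in the top view are the steel bolt at (430,230), the smaller steel one at (467,200) and the pink one at (437,300). I choose the larger steel bolt at (430,230) and will check it in a crop.

Run:
```python
import cv2, numpy as np
i=cv2.imread("pics/top0.png")
cv2.imwrite("pics/c1.png",cv2.resize(i[180:280,360:490],None,fx=6,fy=6,interpolation=cv2.INTER_CUBIC)[:600,:800])
cv2.imwrite("pics/c2.png",cv2.resize(i[145:220,130:305],None,fx=4.5,fy=4.5,interpolation=cv2.INTER_CUBIC))
i=cv2.imread("pics/side0.png")
cv2.imwrite("pics/c3.png",cv2.resize(i[100:200,300:365],None,fx=6,fy=6,interpolation=cv2.INTER_CUBIC))
```

```text
(no output)
```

View pics/c1.png

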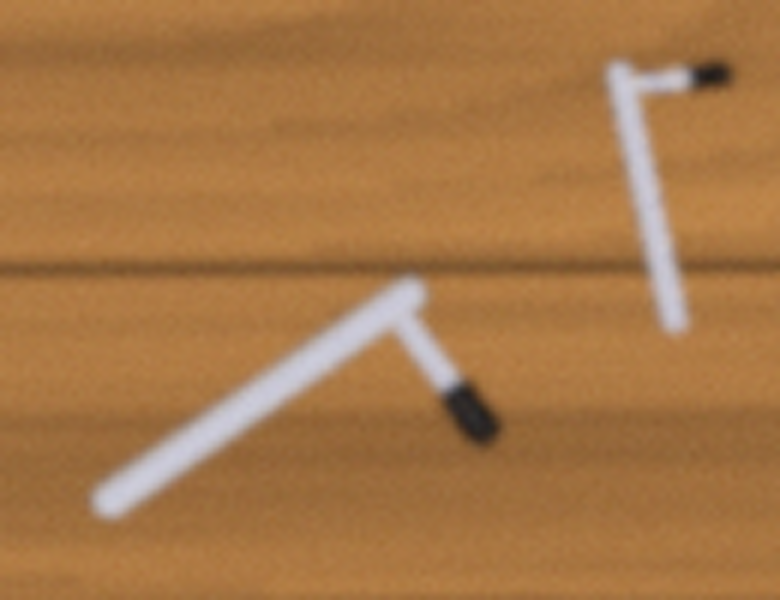

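View pics/c2.png

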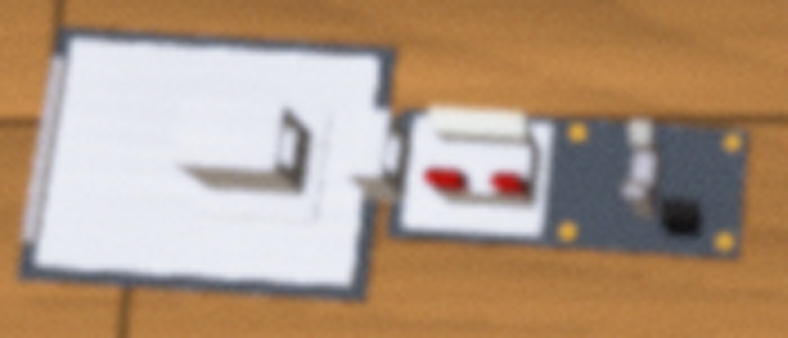

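View pics/c3.png

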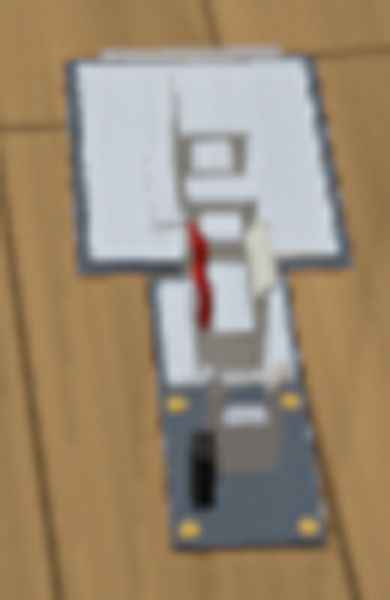

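```bash
cat > h.py <<'E'
import numpy as np, cv2
def ray(c,u,v,z):
    T=c["world_from_camera"]; d=T[:3,:3]@np.array([(u-c["cx"])/c["fx"],-(v-c["cy"])/c["fy"],-1.0]); o=T[:3,3]
    return o+d*(z-o[2])/d[2]
def proj(c,p):
    T=c["world_from_camera"]; q=T[:3,:3].T@(np.array(p)-T[:3,3]); return np.array([c["cx"]+c["fx"]*q[0]/-q[2], c["cy"]-c["fy"]*q[1]/-q[2]])
E
python3 - <<'E'
from h import *
t=dict(np.load("top0.npz")); s=dict(np.load("side0.npz"))
i=cv2.imread("pics/side0.png")
cv2.imwrite("pics/c4.png",cv2.resize(i[240:325,265:335],None,fx=7,fy=7,interpolation=cv2.INTER_CUBIC))
for n,p in dict(tip=(103,503),tail=(418,290),grip=(486,432),hand0=(398,312)).items(): print(n,ray(t,p[0]/6+360-.4,p[1]/6+180-.4,.007).round(4))
for n,(u,v,z) in dict(s1=(577,131,.006),s2=(732,142,.006),s3=(725,241,.006),s4=(567,231,.006),rest=(680,214,.039)).items(): print(n,ray(t,u/4.5+130-.4,v/4.5+145-.4,z).round(4))
for n,(u,v,z) in dict(s1=(290,402,.006),s2=(307,526,.006),s3=(189,529,.006),s4=(177,404,.006),rest=(203,450,.03)).items(): print(n,ray(s,u/6+300-.4,v/6+100-.4,z).round(4))
def cloud(c,u0,u1,v0,v1):
    vv,uu=np.mgrid[v0:v1,u0:u1]; r=c["range_z"][v0:v1,u0:u1]
    P=np.stack([(uu-c["cx"])/c["fx"]*r,-(vv-c["cy"])/c["fy"]*r,-r],-1)
    T=c["world_from_camera"]; return (P@T[:3,:3].T+T[:3,3]), c["img"][v0:v1,u0:u1]
P,I=cloud(t,130,305,145,220)
np.set_printoptions(linewidth=250)
print((P[14:60:2,85:170:3,2]*1000).round().astype(int))
print(cloud(t,360,450,220,275)[0][::6,::6,2].round(3))
E
```

```text
tip [ 0.4438 -0.1981  0.007 ]
tail [ 0.5244 -0.3225  0.007 ]
grip [ 0.4698 -0.3446  0.007 ]
hand0 [ 0.5159 -0.3142  0.007 ]
s1 [0.657  0.0767 0.006 ]
s2 [ 0.6505 -0.0053  0.006 ]
s3 [ 0.5968 -0.0021  0.006 ]
s4 [0.6026 0.0805 0.006 ]
rest [0.6031 0.0188 0.039 ]
s1 [0.6572 0.0785 0.006 ]
s2 [ 0.651  -0.0027  0.006 ]
s3 [0.5978 0.0012 0.006 ]
s4 [0.6037 0.0829 0.006 ]
rest [0.607  0.0266 0.03  ]
[[  4   0   2   1   0   4  -2   3  -1  -1   3   2   3   0   0  -1   0   1   0   2  -1   0   2  -1   0   1   3  -1   2]
 [  5  -1  -1  -1   0   1   0   3  -1  -2   0  -2   3  -1  -1   0  -3   4   1   3   0   0   1   1   0   0  -3  -2  -1]
 [  2   1   0   1  -1   2   0   1   0   1   1   0  -1   1   0  -1  -2   0   0   1   1  -2   1   1   1   3   0   0   1]
 [  5   2  -2  -1   0   1   3   0   1   1   3   0   1   3   2   0  -1  -1  -1   3   1   1   0  -3   2  -3  -1   1  -2]
 [  5  -2   0  -2   0   2   1  -1   0   0   1   0   1  -1  -2   0   1   1  -2   0   1   1  -1  -1  -4   2   2   2   0]
 [  4  -2   7   2  64  64  -1  -2  -2   2  -1  -1   0   1   1  -1   2   0   0   2   0   1   1  -1   3   0  -
[... 2415 characters left out ...]
   0.001  0.014  0.002  0.     0.01   0.001 -0.   ]
 [ 0.001 -0.    -0.     0.     0.001  0.003 -0.001  0.014  0.015  0.004 -0.001 -0.001  0.     0.011 -0.   ]
 [-0.     0.001  0.003  0.003 -0.     0.001  0.013  0.009  0.001  0.001  0.003  0.001  0.003  0.015  0.001]
 [-0.001  0.    -0.001  0.001  0.012  0.012 -0.    -0.001  0.001  0.001  0.     0.003 -0.    -0.001  0.   ]
 [-0.001 -0.    -0.003  0.016  0.012 -0.     0.001  0.001  0.002  0.002 -0.001 -0.001  0.003 -0.001  0.002]
 [ 0.003 -0.    -0.001 -0.002  0.002  0.001 -0.    -0.001  0.001 -0.     0.002  0.002 -0.001  0.003  0.   ]
 [-0.002  0.001  0.    -0.     0.001  0.002  0.001  0.001  0.001  0.003  0.002  0.     0.002  0.     0.002]]
```

View pics/c4.png

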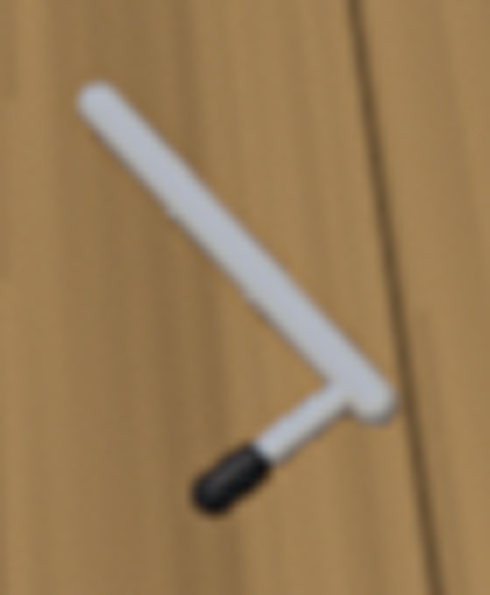

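```bash
cat >> h.py <<'E'
def cloud(c,u0,u1,v0,v1):
    vv,uu=np.mgrid[v0:v1,u0:u1]; r=c["range_z"][v0:v1,u0:u1]
    P=np.stack([(uu-c["cx"])/c["fx"]*r,-(vv-c["cy"])/c["fy"]*r,-r],-1)
    T=c["world_from_camera"]; return (P@T[:3,:3].T+T[:3,3]), c["img"][v0:v1,u0:u1]
E
python3 - <<'E'
from h import *
t=dict(np.load("top0.npz")); s=dict(np.load("side0.npz"))
th=np.radians(-4.3); ux=np.array([np.cos(th),np.sin(th)]); uy=np.array([-np.sin(th),np.cos(th)]); o=np.array([.623,.0185])
for n,c,b in(("top",t,(130,305,145,220)),("side",s,(300,365,100,200))):
    P,I=cloud(c,*b); P=P.reshape(-1,3);C=I.reshape(-1,3).astype(int)
    L=np.c_[(P[:,:2]-o)@ux,(P[:,:2]-o)@uy,P[:,2]]*1000
    def rep(nm,m): 
        if m.sum(): print(n,nm,m.sum(),"med",np.median(L[m],0).round(1),"min",np.percentile(L[m],3,axis=0).round(1),"max",np.percentile(L[m],97,axis=0).round(1))
    inb=(L[:,2]<80)&(abs(L[:,0])<40)&(abs(L[:,1])<300)
    rest=inb&(C.max(1)<60)&(L[:,2]>33)&(L[:,2]<46)
    rep("rest",rest)
    rep("rear lips+x",inb&(L[:,2]>56)&(L[:,1]<45)&(L[:,0]>0)); rep("rear -x",inb&(L[:,2]>56)&(L[:,1]<45)&(L[:,0]<0))
    rep("front +x",inb&(L[:,2]>58)&(L[:,1]>70)&(L[:,1]<142)&(L[:,0]>0)); rep("front -x",inb&(L[:,2]>58)&(L[:,1]>70)&(L[:,1]<142)&(L[:,0]<0))
    red=inb&(C[:,0]>C[:,1]+70)&(L[:,2]>45); rep("red",red); print(np.sort(L[red][:,1]).round())
    rep("sleeve",inb&(L[:,2]>52)&(L[:,1]>145))
# bolt
for n,c,b in(("top",t,(365,450,215,275)),("side",s,(270,330,245,320))):
    P,I=cloud(c,*b);C=I.astype(int)
    m=((C.min(2)>135)&((C.max(2)-C.min(2))<50))|(C.max(2)<70)
    v,u=np.nonzero(m); Q=np.array([ray(c,b[0]+a,b[2]+d,.009)[:2] for a,d in zip(u,v)])
    blk=(C.max(2)<70)[v,u]; 
    R=Q[~blk]
    # robust line
    ok=np.ones(len(R),bool)
    for _ in range(8):
        vx,vy,x0,y0=cv2.fitLine(R[ok].astype(np.float32),cv2.DIST_HUBER,0,.001,.001).ravel(); d=abs((R[:,0]-x0)*vy-(R[:,1]-y0)*vx); ok=d<.0075
    if vy<0: vx,vy=-vx,-vy
    l=(R[ok]-[x0,y0])@[vx,vy]; a=np.array([x0,y0])+l.min()*np.array([vx,vy]); e=np.array([x0,y0])+l.max()*np.array([vx,vy])
    print(n,"tail",a.round(4),"tip",e.round(4),"len",np.ptp(l),"dir deg",np.degrees(np.arctan2(vy,vx)),"grip",Q[blk].mean(0).round(4), "origin by tip/tail",(e-.14*np.array([vx,vy])).round(4),(a+.015*np.array([vx,vy])).round(4))
E
```

```text
top rest 40 med [-19.9  -1.   39.6] min [-24.1  -9.   35.6] max [-14.6   7.2  41.8]
top rear lips+x 24 med [14.8 19.5 61.9] min [11.  14.9 57.8] max [19.2 24.  65.8]
top rear -x 19 med [-13.9  18.3  62.6] min [-18.4  14.4  56.8] max [-9.2 23.6 66.7]
top front +x 88 med [ 14.9 100.2  62.8] min [10.7 77.8 58.3] max [ 19.2 121.2  66.1]
top front -x 47 med [-15.8 106.5  63.6] min [-18.6  77.9  59.4] max [-11.9 122.7  66.2]
top red 47 med [-15.8 107.5  63.4] min [-18.6  77.9  46.7] max [-12.5 120.7  66.2]
[ 77.  78.  78.  78.  79.  80.  81.  81.  81.  82.  82.  83.  83.  84.
  85.  85.  86.  86.  87.  87.  87.  89. 106. 107. 108. 108. 110. 111.
 111. 111. 112. 113. 113. 113. 114. 115. 116. 116. 116. 117. 118. 119.
 119. 120. 121. 121. 121.]
top sleeve 492 med [ -1.1 213.5  60.1] min [-17.  146.5  55. ] max [ 16.1 246.7  63.2]
side rest 20 med [-18.4  -6.   39.2] min [-21.8 -10.5  34.1] max [-13.9   6.4  42.1]
side rear lips+x 13 med [16.5 19.2 60. ] min [11.7 15.3 56.3] max [19.  24.3 66.4]
side rear -x 13 med [-12.8  16.5  62.1] min [-15.8  13.7  56.5] max [-8.2 25.  66.7]
side front +x 40 med [ 16.6 101.7  62.5] min [11.5 78.9 58.3] max [ 20.6 123.9  67. ]
side front -x 28 med [-14.  107.2  63.5] min [-17.3  77.6  59. ] max [-10.  125.7  67.8]
side red 21 med [-13.6 105.8  63.4] min [-16.2  77.1  49.1] max [-10.7 114.7  68. ]
[ 76.  78.  78.  80.  80.  81.  84.  86.  87.  90. 106. 107. 107. 107.
 107. 107. 109. 112. 113. 114. 116.]
side sleeve 204 med [  0.7 206.7  60. ] min [-15.1 146.5  53.8] max [ 17.3 247.   62.8]
top tail [ 0.5252 -0.3227] tip [ 0.4413 -0.1951] len 0.1526757529747294 dir deg 123.33168 grip [ 0.4762 -0.3389] origin by tip/tail [ 0.5183 -0.3121] [ 0.517  -0.3102]
side tail [ 0.5261 -0.3204] tip [ 0.4427 -0.193 ] len 0.15227933764526486 dir deg 123.21816 grip [ 0.4784 -0.3387] origin by tip/tail [ 0.5194 -0.3101] [ 0.5179 -0.3079]
```

```bash
cat > mv.py <<'E'
import json,sys,numpy as np
# usage: mv.py '[[hand,x,y,z,yaw],...]'  (world TCP waypoints) ; 'set' to store commanded pose
F='cmd.json'
def frame(yaw):
    a=np.radians(yaw); return np.array([[np.cos(a),np.sin(a),0],[np.sin(a),-np.cos(a),0],[0,0,-1]])
def go(wps,interp=None):
    c=json.load(open(F)); R=frame(c[3]); rows=[]
    for h,x,y,z,yaw in wps:
        d=R.T@(np.array([x,y,z])-c[:3]); rows.append([h]+np.round(d,4).tolist()+[round(c[3]-yaw,1)])
    while len(rows)<5: rows.append(rows[-1])
    l=rows[-1]; n=(np.array(c[:3])+R@np.array(l[1:4])).tolist()+[c[3]-l[4]]
    json.dump(n,open(F,'w')); print(json.dumps([rows])); print("cmd",np.round(n,4))
def lin(h,p,n=5):
    c=json.load(open(F)); p=np.array(p); return [[h]+(np.array(c)+(p-c)*k/n).tolist() for k in range(1,n+1)]
# lock frame
TH=-4.3; O=np.array([.6235,.018])
def lock(x,y,z):
    a=np.radians(TH); return [O[0]+x*np.cos(a)-y*np.sin(a), O[1]+x*np.sin(a)+y*np.cos(a), z]
def st():
    from station import arm
    s=arm.observe(); R=s["tcp_rot"]; p=np.array(s["eef_pos"]); a=np.radians(TH); d=p[:2]-O
    print("t",round(s["time"],2),"pos",p.round(4),"yaw",np.degrees(np.arctan2(R[1][0],R[0][0])).round(2),"F",np.round(s["force"],1),"op",round(s["opening"],4),"lock",np.round([d@[np.cos(a),np.sin(a)]*1000,d@[-np.sin(a),np.cos(a)]*1000,p[2]*1000],1))
E
python3 - <<'E'
from mv import *
json.dump([.274,.59,.239,65.1],open(F,'w'))
go(lin(.06,[.45,.35,.25,55]))
go(lin(.06,[.53,.06,.25,45]))
go(lin(.05,[.505,-.225,.16,33.3]))
E
```

```text
[[[0.06, -0.0287, 0.0521, -0.0022, 2.0], [0.06, -0.0574, 0.1043, -0.0044, 4.0], [0.06, -0.0862, 0.1564, -0.0066, 6.1], [0.06, -0.1149, 0.2086, -0.0088, 8.1], [0.06, -0.1436, 0.2607, -0.011, 10.1]]]
cmd [ 0.45  0.35  0.25 55.  ]
[[[0.06, -0.0383, 0.0464, 0.0, 2.0], [0.06, -0.0767, 0.0927, 0.0, 4.0], [0.06, -0.115, 0.1391, 0.0, 6.0], [0.06, -0.1533, 0.1855, 0.0, 8.0], [0.06, -0.1917, 0.2319, 0.0, 10.0]]]
cmd [ 0.53    0.0599  0.25   45.    ]
[[[0.05, -0.0438, 0.0368, 0.018, 2.3], [0.05, -0.0877, 0.0735, 0.036, 4.7], [0.05, -0.1315, 0.1103, 0.054, 7.0], [0.05, -0.1753, 0.147, 0.072, 9.4], [0.05, -0.2192, 0.1838, 0.09, 11.7]]]
cmd [ 0.505 -0.225  0.16  33.3  ]
```

Emit:
jog_arm:
  plan:
    - [[0.06, -0.029, 0.052, -0.002, 2], [0.06, -0.057, 0.104, -0.004, 4], [0.06, -0.086, 0.156, -0.007, 6], [0.06, -0.115, 0.209, -0.009, 8], [0.06, -0.144, 0.261, -0.011, 10]]

```text
time: 0.72
eef_pos: [0.4507, 0.347, 0.2501]
tcp_rot: [[0.573, 0.819, -0.0], [0.819, -0.573, -0.0], [-0.0, -0.0, -1.0]]
force: [0.4, 0.4, -0.0]
opening: 0.0602
```

Emit:
jog_arm:
  plan:
    - [[0.06, -0.038, 0.046, 0, 2], [0.06, -0.077, 0.093, 0, 4], [0.06, -0.115, 0.139, 0, 6], [0.06, -0.153, 0.186, 0, 8], [0.06, -0.192, 0.232, 0, 10]]

```text
time: 1.35
eef_pos: [0.5303, 0.0569, 0.2502]
tcp_rot: [[0.707, 0.707, -0.0], [0.707, -0.707, 0.0], [-0.0, -0.0, -1.0]]
force: [0.7, 0.5, -0.5]
opening: 0.0599
```

Emit:
jog_arm:
  plan:
    - [[0.05, -0.044, 0.037, 0.018, 2.3], [0.05, -0.088, 0.074, 0.036, 4.7], [0.05, -0.132, 0.11, 0.054, 7], [0.05, -0.175, 0.147, 0.072, 9.4], [0.05, -0.219, 0.184, 0.09, 11.7]]

```text
time: 1.98
eef_pos: [0.5055, -0.2277, 0.1596]
tcp_rot: [[0.835, 0.55, -0.0], [0.55, -0.835, 0.0], [0.0, -0.0, -1.0]]
force: [0.7, -0.4, -0.3]
opening: 0.0504
```

Run:
```python
from mv import *
st()
go(lin(.05,[.4905,-.268,.011,33.3],4)+lin(.05,[.4905,-.268,.011,33.3],1))
```

```text
t 1.98 pos [ 0.5055 -0.2277  0.1596] yaw 33.34 F [ 0.7 -0.4 -0.3] op 0.0504 lock [ -99.3 -253.9  159.6]
[[[0.05, -0.0089, 0.007, 0.0373, 0.0], [0.05, -0.0178, 0.014, 0.0745, 0.0], [0.05, -0.0268, 0.021, 0.1117, 0.0], [0.05, -0.0357, 0.028, 0.149, 0.0], [0.05, -0.0357, 0.028, 0.149, 0.0]]]
cmd [ 4.905e-01 -2.680e-01  1.100e-02  3.330e+01]
```

Emit:
jog_arm:
  plan:
    - [[0.05, -0.012, 0.009, 0.045, 0], [0.05, -0.024, 0.019, 0.09, 0], [0.05, -0.035, 0.028, 0.12, 0], [0.05, -0.035, 0.028, 0.12, 0], [0.05, -0.035, 0.028, 0.12, 0]]

```text
time: 2.6
eef_pos: [0.4929, -0.2684, 0.0411]
tcp_rot: [[0.835, 0.551, 0.001], [0.551, -0.835, 0.0], [0.001, 0.0, -1.0]]
force: [0.3, 1.0, 0.1]
opening: 0.0502
```

Run:
```python
from mv import *
st()
from station import arm; import cv2
for n in("top","side"):
    c=arm.camera(n); cv2.imwrite(f"pics/{n}1.png",c["img"][:,:,::-1]); np.savez(f"{n}1.npz",**c)
a=cv2.imread("pics/top1.png")[190:290,350:470]; b=cv2.imread("pics/side1.png")[210:330,240:350]
cv2.imwrite("pics/d1.png",np.hstack([cv2.resize(a,(400,333)),cv2.resize(b,(363,396))[:333]]))
```

```text
t 2.6 pos [ 0.4929 -0.2684  0.0411] yaw 33.41 F [0.3 1.  0.1] op 0.0502 lock [-108.7 -295.4   41.1]
```

View pics/d1.png

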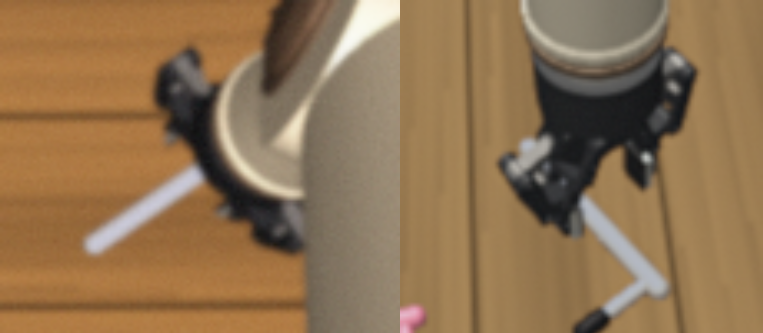

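The top crop and the side crop both show the gripper straddling the rod, about mid-length, with the handle free of the fingers. Next I descend and close.

Emit:
jog_arm:
  plan:
    - [[0.05, 0, 0, 0.015, 0], [0.05, 0, 0, 0.029, 0], [0.05, 0, 0, 0.029, 0], [0.012, 0, 0, 0.029, 0], [0.0, 0, 0, 0.029, 0]]
  squeeze: 40

```text
time: 3.32
eef_pos: [0.4923, -0.269, 0.0115]
tcp_rot: [[0.835, 0.55, 0.0], [0.55, -0.835, -0.0], [0.0, 0.0, -1.0]]
force: [-0.8, -0.4, 0.1]
opening: 0.0142
```

Emit:
jog_arm:
  plan:
    - [[0.0, 0, 0, 0, 0], [0.0, 0, 0, 0, 0], [0.0, 0, 0, 0, 0], [0.0, 0, 0, 0, 0], [0.0, 0, 0, 0, 0]]

```text
time: 3.95
eef_pos: [0.4923, -0.2691, 0.0116]
tcp_rot: [[0.835, 0.55, 0.001], [0.55, -0.835, -0.0], [0.0, 0.001, -1.0]]
force: [-1.5, 0.1, 6.2]
opening: 0.0119
```

Run:
```python
from mv import *
st()
json.dump([.4911,-.2676,.011,33.3],open(F,'w'))
```

```text
t 3.95 pos [ 0.4923 -0.2691  0.0116] yaw 33.39 F [-1.5  0.1  6.2] op 0.0119 lock [-109.3 -296.1   11.6]
```

Run:
```python
from station import arm; import cv2,numpy as np
c=arm.camera("side"); b=c["img"][:,:,::-1][215:315,240:340]
cv2.imwrite("pics/d2.png",cv2.resize(b,(600,600),interpolation=cv2.INTER_CUBIC))
print(arm.observe()["opening"],arm.observe()["force"])
```

```text
0.012037857590565425 [-0.82080105 -0.09874456  5.58317256]
```

View pics/d2.png

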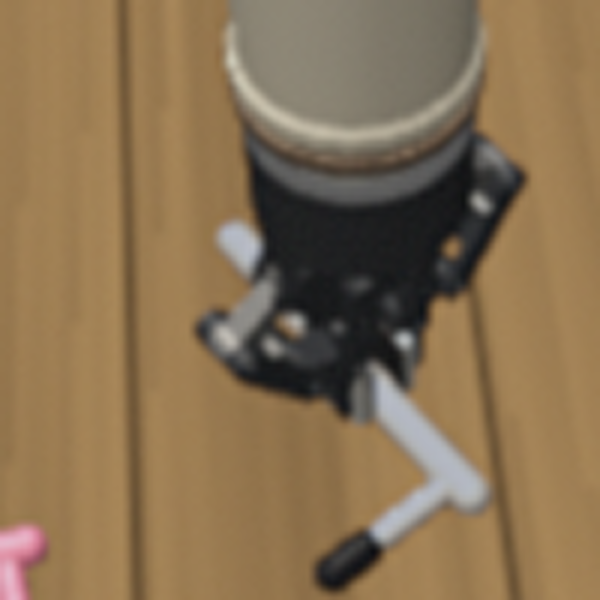

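The gripper is closed round the rod and the grip looks sound. I test it with a small lift.

Emit:
jog_arm:
  plan:
    - [[0.0, 0, 0, -0.01, 0], [0.0, 0, 0, -0.025, 0], [0.0, 0, 0, -0.05, 0], [0.0, 0, 0, -0.05, 0], [0.0, 0, 0, -0.05, 0]]

```text
time: 4.62
eef_pos: [0.4919, -0.2687, 0.0611]
tcp_rot: [[0.835, 0.55, -0.0], [0.55, -0.835, 0.0], [-0.0, -0.0, -1.0]]
force: [0.0, 0.3, -3.7]
opening: 0.012
```

Run:
```python
from station import arm; import cv2,numpy as np
from mv import *
st()
json.dump([.4911,-.2676,.061,33.3],open(F,'w'))
c=arm.camera("side"); b=c["img"][:,:,::-1][200:315,240:340]
np.savez("side2.npz",**c)
cv2.imwrite("pics/d3.png",cv2.resize(b,(500,575),interpolation=cv2.INTER_CUBIC))
```

```text
t 4.62 pos [ 0.4919 -0.2687  0.0611] yaw 33.39 F [ 0.   0.3 -3.7] op 0.012 lock [-109.8 -295.7   61.1]
```

View pics/d3.png

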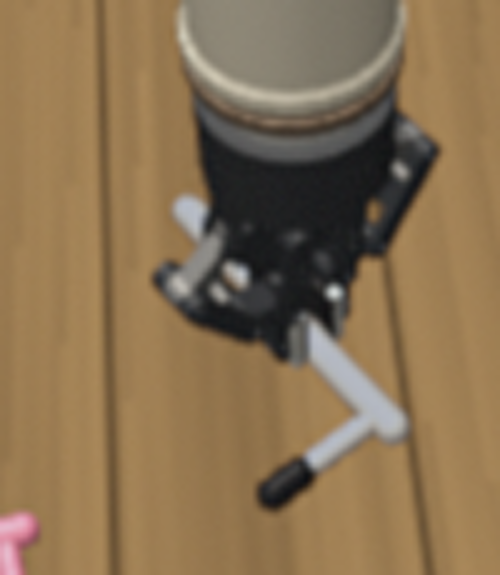

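```bash
cat >> h.py <<'E'
def boltmeas(c,b):
    P,I=cloud(c,*b);C=I.astype(int)
    m=(C.min(2)>140)&((C.max(2)-C.min(2))<40)&(P[...,2]>.02)&(P[...,2]<.13)
    k=(C.max(2)<75)&(P[...,2]>.02)&(P[...,2]<.13)
    return P,m,k
E
python3 - <<'E'
from h import *
from station import arm
np.set_printoptions(suppress=True)
s=dict(np.load("side2.npz"))
for c,bb in((s,[(310,324,272,288,),(272,284,236,246),(305,313,265,274),(290,302,288,302)]),):
  for b in bb:
    P,m,k=boltmeas(c,b); mm=k if b[0]==290 else m
    print(b,mm.sum(),np.median(P[mm],0).round(4),P[mm][:,2].round(3)[:12])
E
```

```text
(310, 324, 272, 288) 95 [ 0.5153 -0.3118  0.0623] [0.06  0.063 0.059 0.063 0.062 0.064 0.064 0.061 0.063 0.061 0.064 0.06 ]
(272, 284, 236, 246) 30 [ 0.4462 -0.204   0.0622] [0.062 0.062 0.061 0.062 0.063 0.062 0.062 0.062 0.064 0.062 0.062 0.061]
(305, 313, 265, 274) 28 [ 0.504  -0.2853  0.0625] [0.059 0.061 0.06  0.064 0.064 0.061 0.064 0.064 0.062 0.059 0.062 0.064]
(290, 302, 288, 302) 64 [ 0.4778 -0.3406  0.0624] [0.063 0.062 0.064 0.064 0.064 0.064 0.063 0.063 0.064 0.063 0.063 0.067]
```

Run:
```python
from mv import *
go(lin(0,[.56,-.11,.17,0],5))
print(lock(0,.049,.13))
go(lin(0,lock(0,.049,.11)+[-4.4],4))
```

```text
[[[0, 0.0288, -0.0188, -0.0218, 6.7], [0, 0.0576, -0.0376, -0.0436, 13.3], [0, 0.0865, -0.0563, -0.0654, 20.0], [0, 0.1153, -0.0751, -0.0872, 26.6], [0, 0.1441, -0.0939, -0.109, 33.3]]]
cmd [ 0.56 -0.11  0.17  0.  ]
[np.float64(0.6271739576144901), np.float64(0.06686207154273067), 0.13]
[[[0, 0.0168, -0.0442, 0.015, 1.1], [0, 0.0336, -0.0884, 0.03, 2.2], [0, 0.0504, -0.1326, 0.045, 3.3], [0, 0.0672, -0.1769, 0.06, 4.4], [0, 0.0672, -0.1769, 0.06, 4.4]]]
cmd [ 0.6272  0.0669  0.11   -4.4   ]
```

Emit:
jog_arm:
  plan:
    - [[0.0, 0.029, -0.019, -0.03, 6.7], [0.0, 0.058, -0.038, -0.06, 13.3], [0.0, 0.086, -0.056, -0.085, 20], [0.0, 0.115, -0.075, -0.1, 26.6], [0.0, 0.144, -0.094, -0.109, 33.3]]

```text
time: 5.3
eef_pos: [0.5607, -0.11, 0.1702]
tcp_rot: [[1.0, -0.002, -0.001], [-0.002, -1.0, 0.0], [-0.001, -0.0, -1.0]]
force: [0.2, -0.2, -3.0]
opening: 0.0122
```

Emit:
jog_arm:
  plan:
    - [[0.0, 0.017, -0.044, 0.01, 1.1], [0.0, 0.034, -0.088, 0.02, 2.2], [0.0, 0.05, -0.133, 0.035, 3.3], [0.0, 0.067, -0.177, 0.06, 4.4], [0.0, 0.067, -0.177, 0.06, 4.4]]

```text
time: 5.92
eef_pos: [0.6251, 0.0728, 0.1062]
tcp_rot: [[0.998, -0.067, -0.006], [-0.067, -0.998, 0.003], [-0.006, -0.002, -1.0]]
force: [-0.7, 0.1, -3.2]
opening: 0.0119
```

Run:
```python
from station import arm; import cv2,numpy as np
from mv import *
st()
for n,(u0,u1,v0,v1) in dict(side=(290,370,90,200),top=(160,320,140,230)).items():
    c=arm.camera(n); b=c["img"][:,:,::-1][v0:v1,u0:u1]
    np.savez(n+"3.npz",**c)
    cv2.imwrite(f"pics/e_{n}.png",cv2.resize(b,None,fx=5,fy=5,interpolation=cv2.INTER_CUBIC))
st()
```

```text
t 5.92 pos [0.6251 0.0728 0.1062] yaw -3.84 F [-0.7  0.1 -3.2] op 0.0119 lock [ -2.5  54.8 106.2]
t 6.03 pos [0.626  0.0665 0.1083] yaw -4.2 F [ 0.3 -1.3 -3. ] op 0.0118 lock [ -1.2  48.5 108.3]
```

View pics/e_side.png

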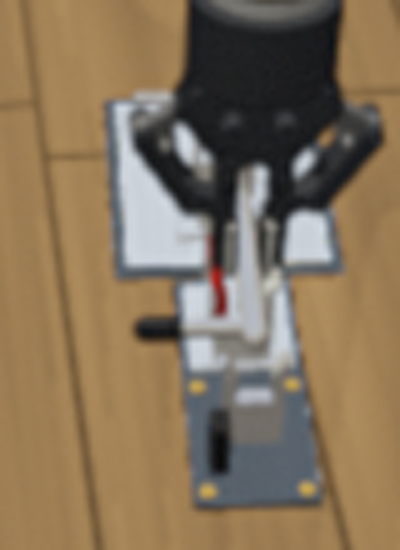

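View pics/e_top.png

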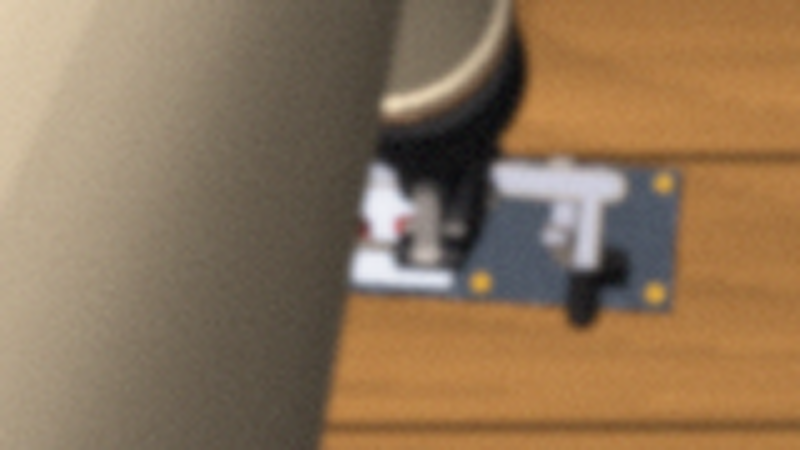

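Run:
```python
from station import arm
from h import *
import mv
mv.st()
a=np.radians(mv.TH)
for n,b in dict(side=(300,370,120,185),top=(230,300,160,215)).items():
    c=arm.camera(n); P,I=cloud(c,*b); np.savez(n+"4.npz",**c); C=I.reshape(-1,3).astype(int);P=P.reshape(-1,3)
    d=P[:,:2]-mv.O; L=np.c_[d@[np.cos(a),np.sin(a)],d@[-np.sin(a),np.cos(a)],P[:,2]]*1000
    g=(C.max(1)<85)&(L[:,2]>75)&(L[:,2]<125)&(L[:,0]<-28)&(abs(L[:,1])<20)
    print(n,"grip",g.sum(),np.median(L[g],0).round(1),np.percentile(L[g],4,axis=0).round(1),np.percentile(L[g],96,axis=0).round(1))
    r=(C.min(1)>120)&(L[:,2]>85)&(L[:,2]<125)&(abs(L[:,0])<15)&(L[:,1]<30)
    print(n,"rod",r.sum(),np.median(L[r],0).round(1),np.percentile(L[r],3,axis=0).round(1),np.percentile(L[r],97,axis=0).round(1))
    h=(C.min(1)>120)&(L[:,2]>85)&(L[:,2]<125)&(L[:,0]<-12)&(L[:,0]>-34)&(L[:,1]<30)
    print(n,"arm",h.sum(),np.median(L[h],0).round(1))
mv.st()
```

```text
t 6.03 pos [0.626  0.0665 0.1083] yaw -4.2 F [ 0.3 -1.3 -3. ] op 0.0118 lock [ -1.2  48.5 108.3]
side grip 35 [-50.2  -6.3 108.9] [-60.3  -9.7 104.1] [-40.9  -2.3 111.8]
side rod 79 [ -2.7   2.1 109.2] [-13.5 -14.9 104.6] [  4.9  28.4 112.2]
side arm 29 [-24.5  -4.9 107.1]
top grip 65 [-50.7  -5.3 110.4] [-61.5 -11.3 106.8] [-41.8   0.8 113.3]
top rod 157 [ -4.1   4.6 110.3] [-12.3 -16.1 105.7] [  4.3  28.4 113.6]
top arm 45 [-22.3  -4.7 109.1]
t 6.12 pos [0.6269 0.0642 0.1098] yaw -4.4 F [ 0.2 -0.5 -2.5] op 0.0122 lock [-1.000e-01  4.630e+01  1.098e+02]
```

Emit:
jog_arm:
  plan:
    - [[0.0, 0, -0.001, 0.005, 0], [0.0, 0, -0.002, 0.012, 0], [0.0, 0, -0.002, 0.015, 0], [0.0, 0, -0.002, 0.015, 0], [0.0, 0, -0.002, 0.015, 0]]

```text
time: 6.75
eef_pos: [0.6276, 0.0679, 0.0954]
tcp_rot: [[0.997, -0.075, 0.0], [-0.075, -0.997, 0.0], [0.0, -0.0, -1.0]]
force: [0.2, -0.2, -2.7]
opening: 0.0123
```

```bash
cat > m.py <<'E'
from station import arm
from h import *
import mv
def run(z0,tag,views=("side","top")):
  mv.st()
  a=np.radians(mv.TH)
  for n,b in dict(side=(300,370,90,190),top=(200,310,150,215)).items():
    if n not in views: continue
    c=arm.camera(n); P,I=cloud(c,*b); np.savez(n+tag+".npz",**c); C=I.reshape(-1,3).astype(int);P=P.reshape(-1,3)
    cv2.imwrite(f"pics/{tag}_{n}.png",cv2.resize(I[:,:,::-1],None,fx=5,fy=5,interpolation=cv2.INTER_CUBIC))
    d=P[:,:2]-mv.O; L=np.c_[d@[np.cos(a),np.sin(a)],d@[-np.sin(a),np.cos(a)],P[:,2]]*1000
    zz=abs(L[:,2]-z0)<14
    g=(C.max(1)<85)&zz&(L[:,0]<-34)&(L[:,0]>-70)&(abs(L[:,1])<20)
    print(n,"grip",g.sum(),np.median(L[g],0).round(1),np.percentile(L[g],4,axis=0).round(1),np.percentile(L[g],96,axis=0).round(1))
    r=(C.min(1)>120)&zz&(abs(L[:,0])<15)&(L[:,1]<14)
    print(n,"rod",r.sum(),np.median(L[r],0).round(1),np.percentile(L[r],3,axis=0).round(1),np.percentile(L[r],97,axis=0).round(1))
    h=(C.min(1)>120)&zz&(L[:,0]<-12)&(L[:,0]>-34)&(L[:,1]<30)
    if h.sum(): print(n,"arm",h.sum(),np.median(L[h],0).round(1))
  mv.st()
E
python3 -c "
import m; m.run(95,'f')"
```

```text
t 6.75 pos [0.6276 0.0679 0.0954] yaw -4.31 F [ 0.2 -0.2 -2.7] op 0.0123 lock [ 0.3 50.1 95.4]
side grip 37 [-49.6  -4.5  95. ] [-58.8  -7.7  89.5] [-39.4   0.7  99.1]
side rod 54 [-2.2 -3.2 95.8] [-13.5 -13.7  91. ] [ 6.1 11.7 99.1]
side arm 32 [-23.8  -2.8  94.8]
top grip 64 [-50.   -2.2  96.9] [-60.6  -8.   91.1] [-41.    4.3  99.5]
top rod 98 [-3.2 -0.4 96.3] [-13.3 -13.4  91.3] [ 4.4 12.6 99.2]
top arm 43 [-22.3  -2.   94.7]
t 6.85 pos [0.6277 0.068  0.0955] yaw -4.31 F [-0.1 -0.7 -2.7] op 0.0121 lock [ 0.4 50.2 95.5]
```

Emit:
jog_arm:
  plan:
    - [[0.0, 0, 0, 0.012, 0], [0.0, 0, 0, 0.024, 0], [0.0, 0, 0, 0.035, 0], [0.0, 0, 0, 0.043, 0], [0.0, 0, 0, 0.043, 0]]

```text
time: 7.48
eef_pos: [0.6269, 0.0679, 0.0512]
tcp_rot: [[0.997, -0.075, -0.002], [-0.075, -0.997, -0.0], [-0.002, 0.0, -1.0]]
force: [0.2, -0.0, -2.6]
opening: 0.0123
```

```bash
python3 -c "
import m; m.run(52,'g')"
```

```text
t 7.47 pos [0.6269 0.0679 0.0512] yaw -4.31 F [ 0.2 -0.  -2.6] op 0.0123 lock [-0.4 50.  51.2]
side grip 32 [-49.2  -5.1  50.6] [-59.5  -8.2  46.5] [-41.   -0.9  55.7]
side rod 48 [-2.2 -3.  52.1] [-14.4 -14.7  47.8] [ 4.7 11.  55.9]
side arm 32 [-20.1  -1.9  49.8]
top grip 52 [-50.7  -1.8  52.7] [-61.8  -7.1  48.4] [-40.9   4.3  55.5]
top rod 88 [-3.6 -0.9 52.7] [-13.8 -14.4  47.7] [ 4.3 12.4 55.7]
top arm 54 [-18.8   0.2  52.2]
t 7.58 pos [0.6276 0.0679 0.0523] yaw -4.31 F [-0.2 -0.8 -3.4] op 0.0117 lock [ 0.3 50.1 52.3]
```

View pics/g_side.png

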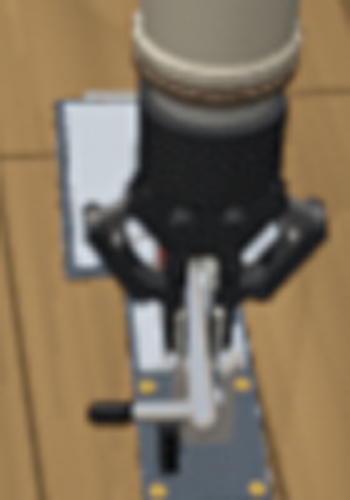

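The side crop shows the rod between the saddle walls and the handle above its rest. There is no contact force yet, so I lower the last few millimetres.

Emit:
jog_arm:
  plan:
    - [[0.0, 0, 0, 0.001, 0], [0.0, 0, 0, 0.002, 0], [0.0, 0, 0, 0.003, 0], [0.0, 0, 0, 0.0035, 0], [0.0, 0, 0, 0.0035, 0]]

```text
time: 8.2
eef_pos: [0.6275, 0.068, 0.0488]
tcp_rot: [[0.997, -0.075, -0.0], [-0.075, -0.997, 0.0], [-0.0, -0.0, -1.0]]
force: [-0.3, 0.6, -2.3]
opening: 0.0122
```

Emit:
jog_arm:
  plan:
    - [[0.0, 0, 0, 0.0005, 0], [0.0, 0, 0, 0.001, 0], [0.0, 0, 0, 0.0015, 0], [0.0, 0, 0, 0.002, 0], [0.0, 0, 0, 0.002, 0]]

```text
time: 8.82
eef_pos: [0.6276, 0.068, 0.0485]
tcp_rot: [[0.997, -0.075, 0.0], [-0.075, -0.997, 0.0], [0.0, -0.0, -1.0]]
force: [-6.0, -0.7, 11.8]
opening: 0.0119
```

Contact comes at the predicted height. I ease off and open.

Emit:
jog_arm:
  plan:
    - [[0.0, 0, 0, -0.001, 0], [0.0, 0, 0, -0.001, 0], [0.02, 0, 0, -0.001, 0], [0.035, 0, 0, -0.001, 0], [0.045, 0, 0, -0.001, 0]]

```text
time: 9.45
eef_pos: [0.6275, 0.068, 0.0476]
tcp_rot: [[0.997, -0.075, 0.0], [-0.075, -0.997, 0.0], [0.0, -0.0, -1.0]]
force: [-0.6, -0.0, -0.5]
opening: 0.0452
```

Emit:
jog_arm:
  plan:
    - [[0.045, 0, 0, 0, 0], [0.045, 0, 0, -0.02, 0], [0.045, 0, 0, -0.05, 0], [0.045, 0, 0, -0.09, 0], [0.045, 0, 0, -0.09, 0]]

```text
time: 10.07
eef_pos: [0.6309, 0.0682, 0.1433]
tcp_rot: [[0.997, -0.075, 0.009], [-0.075, -0.997, 0.001], [0.009, -0.002, -1.0]]
force: [1.3, 0.6, -1.2]
opening: 0.0449
```

```bash
python3 -c "
import m; m.run(50,'i')"
```

```text
t 10.07 pos [0.6309 0.0682 0.1433] yaw -4.33 F [ 1.3  0.6 -1.2] op 0.0449 lock [  3.6  50.6 143.3]
side grip 32 [-48.9  -3.8  48.9] [-59.5  -7.1  45.6] [-39.1   1.1  52.3]
side rod 50 [-1.8 -2.2 49.1] [-14.2 -12.5  45.2] [ 6.5 10.8 51.6]
side arm 26 [-22.4  -2.2  48.9]
top grip 51 [-50.2  -2.   50.4] [-61.1  -6.7  45.7] [-41.2   4.2  52.6]
top rod 88 [-3.4 -0.9 49.6] [-13.4 -14.   44.4] [ 4.6 12.7 53.2]
top arm 47 [-20.9  -0.5  48.1]
t 10.18 pos [0.628  0.0681 0.1393] yaw -4.31 F [-0.8 -0.  -0.6] op 0.0451 lock [  0.8  50.3 139.3]
```

View pics/i_side.png

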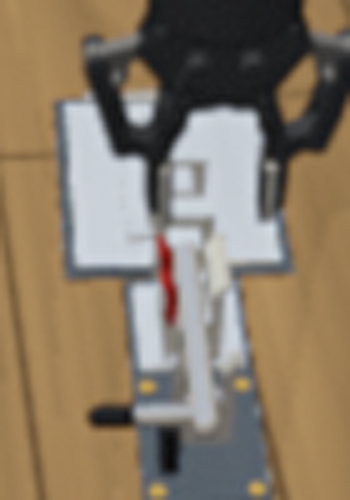

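View pics/i_top.png

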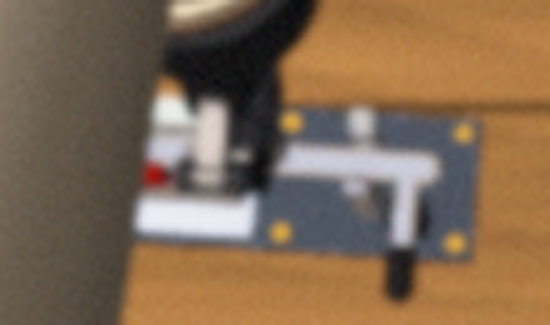

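Run:
```python
from mv import *
from station import arm
print(np.round(arm.observe()["joint_positions"],2)); st()
# commanded now: lock approx measured
p=lock(0,.050,.14); json.dump(p+[-4.3],open(F,'w'))
go(lin(.05,lock(-.03,.02,.15)+[45.7],5))
go(lin(.05,lock(-.049,-.0015,.11)+[85.7],4))
```

```text
[-0.24  0.54  0.12  1.7  -0.08  0.9  -0.16]
t 10.18 pos [0.628  0.0681 0.1393] yaw -4.31 F [-0.8 -0.  -0.6] op 0.0451 lock [  0.8  50.3 139.3]
[[[0.05, -0.006, 0.006, -0.002, -10.0], [0.05, -0.012, 0.012, -0.004, -20.0], [0.05, -0.018, 0.018, -0.006, -30.0], [0.05, -0.024, 0.024, -0.008, -40.0], [0.05, -0.03, 0.03, -0.01, -50.0]]]
cmd [5.951e-01 4.020e-02 1.500e-01 4.570e+01]
[[[0.05, -0.0072, -0.0002, 0.01, -10.0], [0.05, -0.0143, -0.0004, 0.02, -20.0], [0.05, -0.0215, -0.0006, 0.03, -30.0], [0.05, -0.0287, -0.0007, 0.04, -40.0], [0.05, -0.0287, -0.0007, 0.04, -40.0]]]
cmd [5.745e-01 2.010e-02 1.100e-01 8.570e+01]
```

Emit:
jog_arm:
  plan:
    - [[0.05, -0.006, 0.006, -0.002, -10], [0.05, -0.012, 0.012, -0.004, -20], [0.05, -0.018, 0.018, -0.006, -30], [0.05, -0.024, 0.024, -0.008, -40], [0.05, -0.03, 0.03, -0.01, -50]]

```text
time: 10.8
eef_pos: [0.594, 0.04, 0.1467]
tcp_rot: [[0.694, 0.72, -0.002], [0.72, -0.694, -0.0], [-0.002, -0.002, -1.0]]
force: [-0.2, -0.2, 0.2]
opening: 0.0499
```

Emit:
jog_arm:
  plan:
    - [[0.05, -0.007, 0, 0.01, -10], [0.05, -0.014, 0, 0.02, -20], [0.05, -0.021, -0.001, 0.03, -30], [0.05, -0.029, -0.001, 0.04, -40], [0.05, -0.029, -0.001, 0.04, -40]]

```text
time: 11.42
eef_pos: [0.5723, 0.0194, 0.106]
tcp_rot: [[0.078, 0.997, -0.004], [0.997, -0.078, -0.0], [-0.0, -0.004, -1.0]]
force: [-0.6, 0.5, -0.5]
opening: 0.0499
```

```bash
python3 -c "
import m; m.run(50,'j',('side',))"
```

```text
t 11.43 pos [0.5723 0.0194 0.106 ] yaw 85.54 F [-0.6  0.5 -0.5] op 0.0499 lock [-51.2  -2.4 106. ]
side grip 31 [-48.9  -4.8  49.9] [-59.5  -7.2  45.5] [-38.9   0.4  52.1]
side rod 52 [-1.9 -1.9 49.5] [-14.2 -12.   44.7] [ 6.4 12.5 53. ]
side arm 28 [-22.2  -1.   48.5]
t 11.47 pos [0.5733 0.0199 0.1069] yaw 85.45 F [ 0.5 -0.   0.3] op 0.0504 lock [-50.2  -1.8 106.9]
```

View pics/j_side.png

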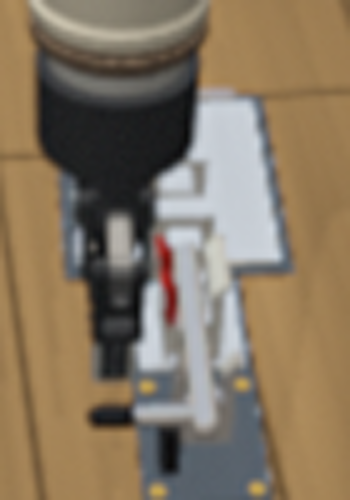

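Emit:
jog_arm:
  plan:
    - [[0.05, 0, 0, 0.025, 0], [0.05, 0, 0, 0.05, 0], [0.05, 0, 0, 0.063, 0], [0.03, 0, 0, 0.063, 0], [0.03, 0, 0, 0.063, 0]]
  squeeze: 4

```text
time: 12.1
eef_pos: [0.5751, 0.0205, 0.0456]
tcp_rot: [[0.076, 0.997, 0.001], [0.997, -0.076, 0.0], [0.0, 0.001, -1.0]]
force: [-0.4, -0.4, 0.3]
opening: 0.0305
```

Emit:
jog_arm:
  plan:
    - [[0.025, 0, 0, 0, 0], [0.02, 0, 0, 0, 0], [0.01, 0, 0, 0, 0], [0.0, 0, 0, 0, 0], [0.0, 0, 0, 0, 0]]
  squeeze: 4

```text
time: 12.72
eef_pos: [0.5746, 0.0204, 0.0451]
tcp_rot: [[0.075, 0.997, 0.001], [0.997, -0.075, 0.0], [0.0, 0.001, -1.0]]
force: [-0.4, 0.7, 2.7]
opening: 0.0129
```

```bash
python3 -c "
import m; m.run(50,'k',('side',))"
```

```text
t 12.72 pos [0.5746 0.0204 0.0451] yaw 85.7 F [-0.4  0.7  2.7] op 0.0129 lock [-48.9  -1.2  45.1]
side grip 8 [-48.4 -18.9  51.7] [-58.3 -19.8  49. ] [-42.   -9.   61.2]
side rod 54 [-1.6 -3.  49.8] [-13.1 -13.8  45.1] [ 6.3 13.7 52.7]
side arm 26 [-22.4  -4.2  48.6]
t 12.78 pos [0.5746 0.0204 0.045 ] yaw 85.7 F [0.  0.8 1.3] op 0.013 lock [-48.9  -1.3  45. ]
```

View pics/k_side.png

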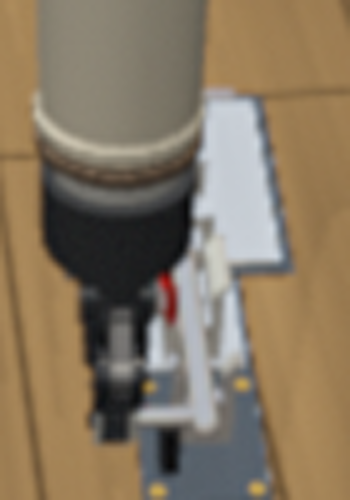

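Emit:
jog_arm:
  plan:
    - [[0.0, 0, 0.0003, -0.005, 0], [0.0, 0, 0.001, -0.01, 0], [0.0, 0, 0.0025, -0.015, 0], [0.0, 0, 0.004, -0.02, 0], [0.0, 0, 0.0065, -0.0245, 0]]

```text
time: 13.4
eef_pos: [0.5805, 0.0197, 0.0696]
tcp_rot: [[0.075, 0.997, -0.001], [0.997, -0.075, -0.0], [-0.0, -0.001, -1.0]]
force: [-1.2, -0.3, -3.2]
opening: 0.0129
```

```bash
python3 -c "
import m; m.run(60,'l',('side','top'))"
```

```text
t 13.4 pos [0.5805 0.0197 0.0696] yaw 85.69 F [-1.2 -0.3 -3.2] op 0.0129 lock [-43.   -1.6  69.6]
side grip 4 [-46.2 -17.2  73.3] [-54.2 -19.2  70.3] [-40.2  -8.7  73.6]
side rod 55 [ 1.7 -5.3 69.4] [-12.7 -14.5  62.9] [10.8 10.8 73.1]
side arm 28 [-17.9  -4.2  69.1]
  return _methods._mean(a, axis=axis, dtype=dtype,
  ret = um.true_divide(
Traceback (most recent call last):
  File "m.py", line 14, in run
    print(n,"grip",g.sum(),np.median(L[g],0).round(1),np.percentile(L[g],4,axis=0).round(1),np.percentile(L[g],96,axis=0).round(1))
                                                      ~~~~~~~~~~~~~^^^^^^^^^^^^^^^
IndexError: index -1 is out of bounds for axis 0 with size 0
```

View pics/l_side.png

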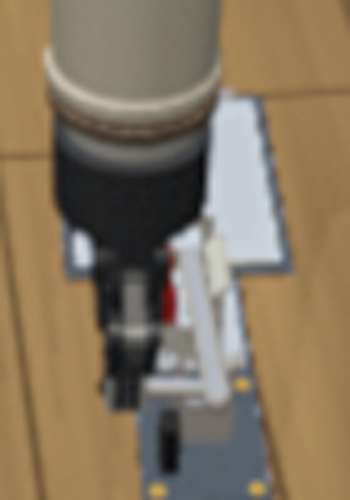

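View pics/l_top.png

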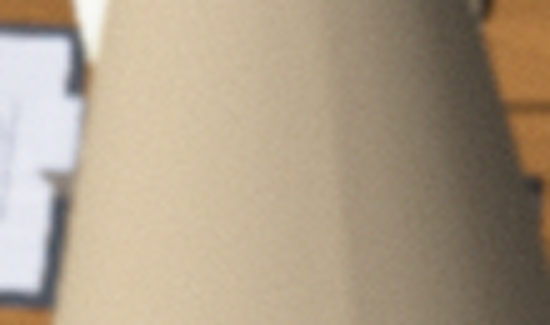

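The side crop shows the handle still level and the whole rear of the rod lifted, so the pinch was too hard. I lower it back and check how squeeze maps to opening.

Emit:
jog_arm:
  plan:
    - [[0.0, 0, -0.0025, 0.005, 0], [0.0, 0, -0.004, 0.0095, 0], [0.0, 0, -0.0055, 0.0145, 0], [0.0, 0, -0.0062, 0.0195, 0], [0.0, 0, -0.0065, 0.0245, 0]]
  squeeze: 1

```text
time: 14.12
eef_pos: [0.5742, 0.0202, 0.0445]
tcp_rot: [[0.075, 0.997, -0.0], [0.997, -0.075, -0.0], [-0.0, -0.0, -1.0]]
force: [-2.0, 1.4, 5.7]
opening: 0.0127
```

Emit:
jog_arm:
  plan:
    - [[0.0135, 0, 0, 0.0, 0], [0.0135, 0, 0, 0.0, 0], [0.0138, 0, 0, 0.0, 0], [0.0138, 0, 0, 0.0, 0], [0.0138, 0, 0, 0.0, 0]]
  squeeze: 20

```text
time: 14.75
eef_pos: [0.5742, 0.0202, 0.0448]
tcp_rot: [[0.075, 0.997, -0.0], [0.997, -0.075, -0.0], [-0.0, -0.0, -1.0]]
force: [-0.6, 0.7, -0.1]
opening: 0.0137
```

```bash
python3 -c "
import mv;mv.st()"
```

```text
t 14.75 pos [0.5742 0.0202 0.0448] yaw 85.69 F [-0.6  0.7 -0.1] op 0.0137 lock [-49.4  -1.5  44.8]
```

Squeeze is evidently floored at 20 N. The openings of 12.0 mm at 40 N and 12.9 mm at 20 N imply about 14.0 mm at no load, so commanding 13.8 mm gives about 4 N. I try the swing with that.

Emit:
jog_arm:
  plan:
    - [[0.0138, 0, 0.0003, -0.005, 0], [0.0138, 0, 0.001, -0.01, 0], [0.0138, 0, 0.0025, -0.015, 0], [0.0138, 0, 0.004, -0.02, 0], [0.0138, 0, 0.0065, -0.0245, 0]]

```text
time: 15.38
eef_pos: [0.581, 0.0198, 0.0697]
tcp_rot: [[0.075, 0.997, 0.0], [0.997, -0.075, 0.0], [0.0, 0.0, -1.0]]
force: [-0.2, -0.1, -1.0]
opening: 0.0139
```

```bash
python3 -c "
import m; m.run(60,'n',('side',))"
```

```text
t 15.38 pos [0.581  0.0198 0.0697] yaw 85.69 F [-0.2 -0.1 -1. ] op 0.0139 lock [-42.5  -1.4  69.7]
side grip 2 [-34.5 -16.5  72.3] [-34.6 -18.1  72.2] [-34.4 -14.8  72.3]
side rod 52 [-1.1 -3.9 50.3] [-13.6 -16.1  46.7] [ 6.4 13.1 57.5]
side arm 24 [-17.5  -3.9  62.8]
t 15.43 pos [0.5817 0.0197 0.0703] yaw 85.69 F [-0.1 -0.2  0.8] op 0.0135 lock [-41.8  -1.5  70.3]
```

View pics/n_side.png

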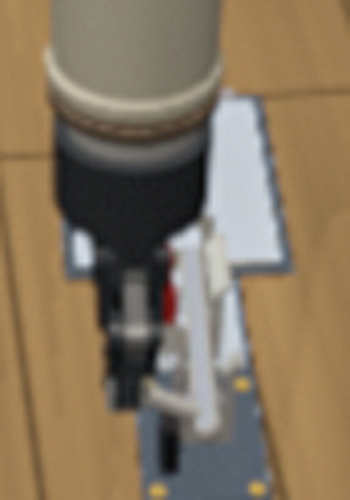

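The handle now pivots and the rod stays down in its saddles (surface z 50 mm). I continue the arc.

Emit:
jog_arm:
  plan:
    - [[0.0138, 0, 0.003, -0.0043, 0], [0.0138, 0, 0.006, -0.0083, 0], [0.0138, 0, 0.0095, -0.012, 0], [0.0138, 0, 0.0135, -0.015, 0], [0.0138, 0, 0.018, -0.018, 0]]

```text
time: 16.05
eef_pos: [0.5989, 0.0183, 0.0874]
tcp_rot: [[0.075, 0.997, -0.0], [0.997, -0.075, -0.0], [-0.0, -0.0, -1.0]]
force: [-0.6, -0.9, -1.3]
opening: 0.0138
```

Emit:
jog_arm:
  plan:
    - [[0.0138, 0, 0.0045, -0.0024, 0], [0.0138, 0, 0.0095, -0.0042, 0], [0.0138, 0, 0.0145, -0.0055, 0], [0.0138, 0, 0.0195, -0.0063, 0], [0.0138, 0, 0.0245, -0.0066, 0]]

```text
time: 16.68
eef_pos: [0.6237, 0.0167, 0.0941]
tcp_rot: [[0.075, 0.997, 0.0], [0.997, -0.075, 0.0], [0.0, 0.0, -1.0]]
force: [-0.5, 0.4, 1.1]
opening: 0.0138
```

```bash
python3 -c "
import m; m.run(60,'o',('side',))"
```

```text
t 16.68 pos [0.6237 0.0167 0.0941] yaw 85.7 F [-0.5  0.4  1.1] op 0.0138 lock [ 0.3 -1.2 94.1]
  return _methods._mean(a, axis=axis, dtype=dtype,
  ret = um.true_divide(
Traceback (most recent call last):
  File "m.py", line 14, in run
    print(n,"grip",g.sum(),np.median(L[g],0).round(1),np.percentile(L[g],4,axis=0).round(1),np.percentile(L[g],96,axis=0).round(1))
                                                      ~~~~~~~~~~~~~^^^^^^^^^^^^^^^
IndexError: index -1 is out of bounds for axis 0 with size 0
```

View pics/o_side.png

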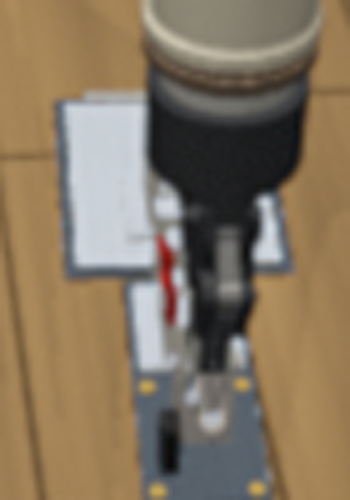

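The side crop shows the handle upright in the grip and the rod in its saddles. I firm the pinch a little and slide along the lock's +y, which is tool +x.

Emit:
jog_arm:
  plan:
    - [[0.013, 0, 0, 0, 0], [0.013, 0.006, 0, 0, 0], [0.013, 0.014, 0, 0, 0], [0.013, 0.022, 0, 0, 0], [0.013, 0.03, 0, 0, 0]]

```text
time: 17.35
eef_pos: [0.6255, 0.047, 0.0941]
tcp_rot: [[0.075, 0.997, 0.0], [0.997, -0.075, -0.0], [-0.0, 0.0, -1.0]]
force: [-0.2, -2.7, 4.0]
opening: 0.0131
```

Emit:
jog_arm:
  plan:
    - [[0.013, 0.01, 0, 0, 0], [0.013, 0.02, 0, 0, 0], [0.013, 0.03, 0, 0, 0], [0.013, 0.04, 0, 0, 0], [0.013, 0.05, 0, 0, 0]]

```text
time: 17.98
eef_pos: [0.6293, 0.0962, 0.0942]
tcp_rot: [[0.076, 0.997, -0.0], [0.997, -0.076, -0.001], [-0.001, 0.0, -1.0]]
force: [-0.2, -4.8, 5.7]
opening: 0.0131
```

```bash
python3 -c "
import mv;mv.st()"
```

```text
t 17.98 pos [0.6293 0.0962 0.0942] yaw 85.67 F [-0.2 -4.8  5.7] op 0.0131 lock [-0.1 78.5 94.2]
```

Emit:
jog_arm:
  plan:
    - [[0.013, 0.004, 0, 0, 0], [0.013, 0.008, 0, 0, 0], [0.013, 0.011, 0, 0, 0], [0.013, 0.013, 0, 0, 0], [0.013, 0.015, 0, 0, 0]]

```text
time: 18.6
eef_pos: [0.6303, 0.1111, 0.0942]
tcp_rot: [[0.075, 0.997, -0.0], [0.997, -0.075, -0.001], [-0.001, -0.0, -1.0]]
force: [-0.5, -5.2, 5.5]
opening: 0.0136
```

Emit:
jog_arm:
  plan:
    - [[0.013, 0.001, 0, 0, 0], [0.013, 0.002, 0, 0, 0], [0.013, 0.003, 0, 0, 0], [0.013, 0.004, 0, 0, 0], [0.013, 0.005, 0, 0, 0]]

```text
time: 19.23
eef_pos: [0.6306, 0.116, 0.0941]
tcp_rot: [[0.075, 0.997, -0.0], [0.997, -0.075, -0.001], [-0.001, -0.0, -1.0]]
force: [-0.2, -4.9, 6.3]
opening: 0.0132
```

```bash
python3 -c "
import mv;mv.st()"
```

```text
t 19.23 pos [0.6306 0.116  0.0941] yaw 85.67 F [-0.2 -4.9  6.3] op 0.0132 lock [-0.2 98.3 94.1]
```

Emit:
jog_arm:
  plan:
    - [[0.013, 0.001, 0, 0, 0], [0.013, 0.002, 0, 0, 0], [0.013, 0.003, 0, 0, 0], [0.013, 0.003, 0, 0, 0], [0.013, 0.003, 0, 0, 0]]

```text
time: 19.85
eef_pos: [0.6308, 0.1193, 0.0941]
tcp_rot: [[0.075, 0.997, -0.0], [0.997, -0.075, -0.001], [-0.001, -0.0, -1.0]]
force: [-0.3, -4.1, 5.4]
opening: 0.0132
```

Emit:
jog_arm:
  plan:
    - [[0.013, 0.001, 0, 0, 0], [0.013, 0.002, 0, 0, 0], [0.013, 0.003, 0, 0, 0], [0.013, 0.003, 0, 0, 0], [0.013, 0.003, 0, 0, 0]]

```text
time: 20.48
eef_pos: [0.6311, 0.1202, 0.0942]
tcp_rot: [[0.077, 0.997, -0.001], [0.997, -0.077, -0.003], [-0.003, -0.001, -1.0]]
force: [-2.1, -7.4, 6.7]
opening: 0.0132
```

Emit:
jog_arm:
  plan:
    - [[0.013, 0.001, 0, 0, 0], [0.013, 0.002, 0, 0, 0], [0.013, 0.002, 0, 0, 0], [0.013, 0.002, 0, 0, 0], [0.013, 0.002, 0, 0, 0]]

```text
time: 21.1
eef_pos: [0.6312, 0.1203, 0.0941]
tcp_rot: [[0.078, 0.997, -0.001], [0.997, -0.078, -0.005], [-0.005, -0.001, -1.0]]
force: [-2.1, -11.3, 8.7]
opening: 0.0131
```

Run:
```python
import mv; mv.st()
from station import arm; import cv2,numpy as np
from h import *
for n,b in dict(side=(290,380,70,190),top=(150,310,130,220)).items():
    c=arm.camera(n); np.savez(n+"p.npz",**c); u0,u1,v0,v1=b
    cv2.imwrite(f"pics/p_{n}.png",cv2.resize(c["img"][v0:v1,u0:u1,::-1],None,fx=5,fy=5,interpolation=cv2.INTER_CUBIC))
mv.st()
```

```text
t 21.1 pos [0.6312 0.1203 0.0941] yaw 85.54 F [ -2.1 -11.3   8.7] op 0.0131 lock [  0.  102.6  94.1]
t 21.2 pos [0.6312 0.1203 0.0942] yaw 85.55 F [ -1.5 -10.5   8.3] op 0.0134 lock [  0.  102.6  94.2]
```

View pics/p_side.png

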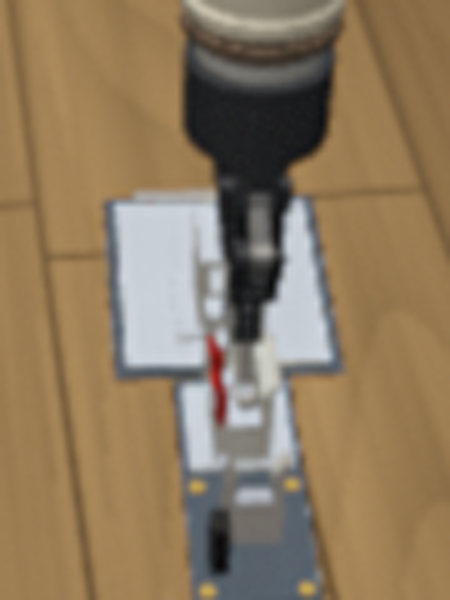

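View pics/p_top.png

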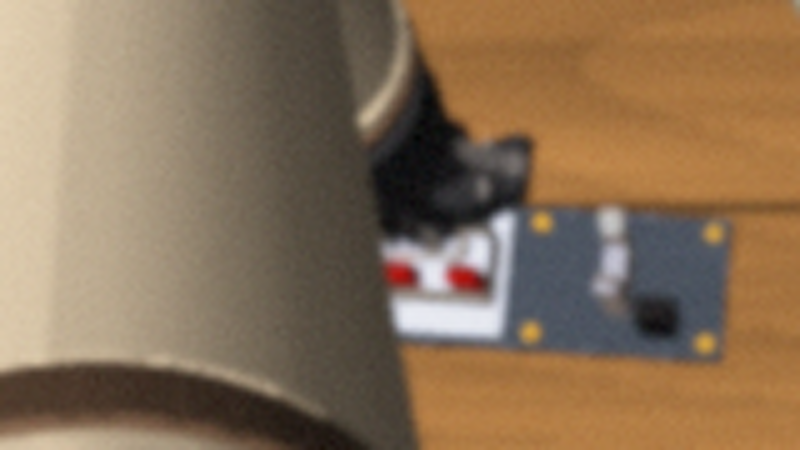

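The push reached 11 N with the TCP stalled at y 102.6 mm, so the bolt is against the keeper end. The top crop shows the grip (432,235) in line with the notch between the red cheeks (400,273) and (465,278). I ease the push and lighten the pinch, then swing down.

Emit:
jog_arm:
  plan:
    - [[0.0134, -0.001, 0, 0, 0], [0.0138, -0.002, 0, 0, 0], [0.0138, -0.003, 0, 0, 0], [0.0138, -0.0035, 0, 0, 0], [0.0138, -0.0035, 0, 0, 0]]

```text
time: 21.82
eef_pos: [0.6307, 0.1203, 0.0937]
tcp_rot: [[0.075, 0.997, -0.001], [0.997, -0.075, -0.001], [-0.001, -0.001, -1.0]]
force: [-0.9, -4.9, 4.1]
opening: 0.0135
```

Emit:
jog_arm:
  plan:
    - [[0.0138, 0, -0.005, 0.0003, 0], [0.0138, 0, -0.01, 0.001, 0], [0.0138, 0, -0.015, 0.0025, 0], [0.0138, 0, -0.02, 0.0042, 0], [0.0138, 0, -0.0245, 0.0066, 0]]

```text
time: 22.45
eef_pos: [0.6061, 0.1229, 0.087]
tcp_rot: [[0.075, 0.997, -0.0], [0.997, -0.075, 0.0], [0.0, -0.0, -1.0]]
force: [0.1, -4.4, -1.0]
opening: 0.0137
```

Run:
```python
import mv; mv.st()
from station import arm; import cv2,numpy as np
for n,b in dict(side=(290,380,70,190)).items():
    c=arm.camera(n); u0,u1,v0,v1=b
    cv2.imwrite(f"pics/q_{n}.png",cv2.resize(c["img"][v0:v1,u0:u1,::-1],None,fx=5,fy=5,interpolation=cv2.INTER_CUBIC))
mv.st()
```

```text
t 22.45 pos [0.6061 0.1229 0.087 ] yaw 85.7 F [ 0.1 -4.4 -1. ] op 0.0137 lock [-25.2 103.3  87. ]
t 22.5 pos [0.6053 0.123  0.0866] yaw 85.72 F [-0.4 -2.6 -0.7] op 0.0139 lock [-26.  103.4  86.6]
```

View pics/q_side.png

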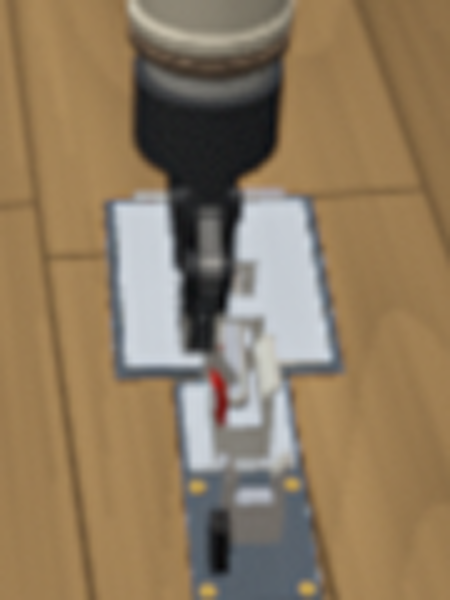

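Emit:
jog_arm:
  plan:
    - [[0.0138, 0, -0.0043, 0.0028, 0], [0.0138, 0, -0.0083, 0.006, 0], [0.0138, 0, -0.012, 0.0095, 0], [0.0138, 0, -0.015, 0.0135, 0], [0.0138, 0, -0.018, 0.018, 0]]

```text
time: 23.12
eef_pos: [0.5883, 0.1245, 0.0691]
tcp_rot: [[0.075, 0.997, -0.0], [0.997, -0.075, 0.0], [0.0, -0.0, -1.0]]
force: [-0.2, -2.4, 0.9]
opening: 0.0136
```

Emit:
jog_arm:
  plan:
    - [[0.0138, 0, -0.0024, 0.0046, 0], [0.0138, 0, -0.0042, 0.0095, 0], [0.0138, 0, -0.0055, 0.0145, 0], [0.0138, 0, -0.0063, 0.0195, 0], [0.0138, 0, -0.0066, 0.0245, 0]]

```text
time: 23.75
eef_pos: [0.582, 0.1248, 0.0444]
tcp_rot: [[0.075, 0.997, -0.0], [0.997, -0.075, 0.0], [0.0, -0.0, -1.0]]
force: [-1.1, -1.1, 0.5]
opening: 0.0135
```

Run:
```python
import mv; mv.st()
from station import arm; import cv2,numpy as np
for n,b in dict(side=(290,380,70,190)).items():
    c=arm.camera(n); u0,u1,v0,v1=b
    cv2.imwrite(f"pics/r_{n}.png",cv2.resize(c["img"][v0:v1,u0:u1,::-1],None,fx=5,fy=5,interpolation=cv2.INTER_CUBIC))
mv.st()
```

```text
t 23.75 pos [0.582  0.1248 0.0444] yaw 85.7 F [-1.1 -1.1  0.5] op 0.0135 lock [-49.4 103.3  44.4]
t 23.8 pos [0.5819 0.1247 0.0438] yaw 85.7 F [ 1.8 -1.2  0.4] op 0.0139 lock [-49.5 103.3  43.8]
```

View pics/r_side.png

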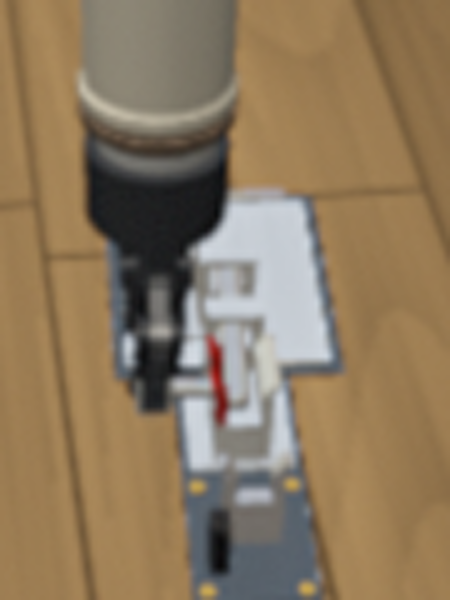

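The handle is down in the notch. I press lightly to seat it, then open and withdraw.

Emit:
jog_arm:
  plan:
    - [[0.0138, 0, 0, 0.001, 0], [0.0138, 0, 0, 0.002, 0], [0.0138, 0, 0, 0.002, 0], [0.025, 0, 0, 0.001, 0], [0.045, 0, 0, 0, 0]]

```text
time: 24.42
eef_pos: [0.5824, 0.1247, 0.0451]
tcp_rot: [[0.075, 0.997, 0.001], [0.997, -0.075, 0.0], [0.0, 0.001, -1.0]]
force: [0.4, 0.8, 0.6]
opening: 0.0419
```

Emit:
jog_arm:
  plan:
    - [[0.045, 0, 0, 0, 0], [0.045, 0, 0, -0.02, 0], [0.045, 0, -0.01, -0.06, 0], [0.045, 0, -0.04, -0.1, 0], [0.045, 0, -0.08, -0.14, 0]]

```text
time: 25.05
eef_pos: [0.5025, 0.1307, 0.1874]
tcp_rot: [[0.076, 0.997, 0.002], [0.997, -0.076, 0.001], [0.001, 0.002, -1.0]]
force: [0.5, 0.6, 0.4]
opening: 0.0449
```

Emit:
jog_arm:
  plan:
    - [[0.045, 0.05, -0.02, 0, 0], [0.045, 0.1, -0.05, 0, 0], [0.045, 0.15, -0.08, 0, 0], [0.045, 0.2, -0.1, 0, 0], [0.045, 0.2, -0.1, 0, 0]]

```text
time: 25.68
eef_pos: [0.415, 0.3432, 0.1867]
tcp_rot: [[0.067, 0.998, 0.001], [0.998, -0.067, 0.004], [0.004, 0.001, -1.0]]
force: [-0.4, -0.5, 0.1]
opening: 0.045
```

Run:
```python
import mv; mv.st()
from station import arm; import cv2,numpy as np
from h import *
a=np.radians(mv.TH)
for n,b in dict(side=(290,380,70,190),top=(130,290,130,220)).items():
    c=arm.camera(n); u0,u1,v0,v1=b
    cv2.imwrite(f"pics/s_{n}.png",cv2.resize(c["img"][v0:v1,u0:u1,::-1],None,fx=5,fy=5,interpolation=cv2.INTER_CUBIC))
    cv2.imwrite(f"pics/full_{n}.png",c["img"][:,:,::-1])
    P,I=cloud(c,*b);C=I.reshape(-1,3).astype(int);P=P.reshape(-1,3);d=P[:,:2]-mv.O; L=np.c_[d@[np.cos(a),np.sin(a)],d@[-np.sin(a),np.cos(a)],P[:,2]]*1000
    g=(C.max(1)<90)&(L[:,0]<-34)&(L[:,0]>-70)&(abs(L[:,1]-100)<25)&(L[:,2]>20)&(L[:,2]<75)
    print(n,g.sum(),np.median(L[g],0).round(1) if g.sum() else "")
mv.st()
```

```text
t 25.68 pos [0.415  0.3432 0.1867] yaw 86.19 F [-0.4 -0.5  0.1] op 0.045 lock [-232.3  308.6  186.7]
side 32 [-50.7  98.7  48.6]
top 52 [-52.4 100.1  49.9]
t 25.77 pos [0.4175 0.3379 0.1858] yaw 85.79 F [ 1.  -0.1  0.1] op 0.045 lock [-229.4  303.6  185.8]
```

View pics/s_side.png

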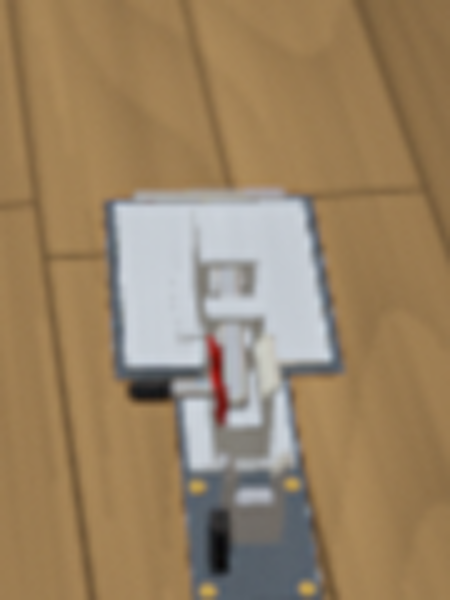

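View pics/s_top.png

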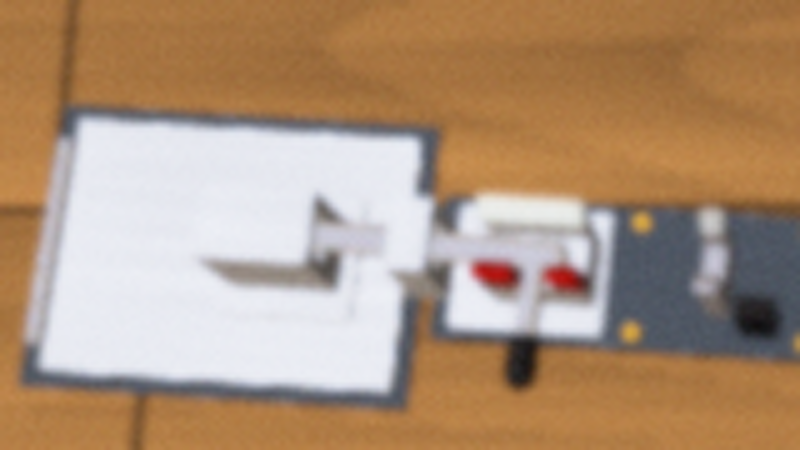

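View pics/full_top.png

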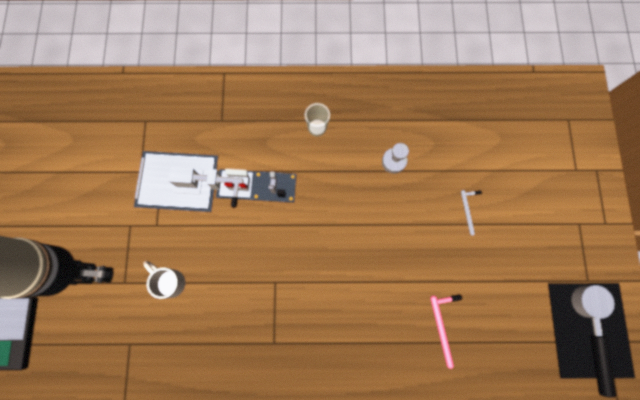

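The crops show the handle lying level between the red cheeks (528,290) and the rod through the sleeve and into the keeper (345,238). The cups and tamper are where they were. I hand in.

Emit:
jog_arm:
  plan:
    - [[0.045, 0, 0, 0, 0], [0.045, 0, 0, 0, 0], [0.045, 0, 0, 0, 0], [0.045, 0, 0, 0, 0], [0.045, 0, 0, 0, 0]]

```text
time: 26.4
eef_pos: [0.4177, 0.3373, 0.1848]
tcp_rot: [[0.075, 0.997, -0.0], [0.997, -0.075, 0.0], [0.0, -0.0, -1.0]]
force: [-0.7, -0.6, 1.3]
opening: 0.0451
```

```bash
python3 -c "
from station import arm
print(arm.close_job())"
```

```text
the job is handed in; nothing more can be done
None
```

The bolt is locked and the job was handed in at 26.4 s. I laid the larger steel bolt in the saddles with its handle on the rest and let go. I then took it by the handle, swung it upright, slid it into the keeper until it stopped and turned the handle down into the notch.

- **Final check:** the last pictures show the handle level between the red cheeks and the rod in the sleeve and keeper. The cups and tamper stand where they were, and the gripper is clear of everything.
- **Failed first swing:** my first attempt to raise the handle lifted the rear of the rod about 20 mm in its saddles. The gripper would not pinch more lightly than about 20 N. I lowered the rod back and held the handle by finger opening instead (13.8 mm, roughly 4 N), after which it pivoted properly.
- **Disagreement:** the bolt stopped with the gripper at lock y of about 103 mm. The first images put the notch middle at about 98 mm, and the last ones put the handle at about 99–100 mm. The push force rose to 11 N with no further movement, so I took it as the keeper end, and the handle then went down into the notch freely.

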